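# Unclip a tested battery cell and roll it to the pick-up bay

### The arm

A 6-joint arm with a two-finger parallel gripper is mounted at the origin on the work surface. World frame = base frame: x ahead of the robot, y to its left, z up, the work surface at z = 0. Lengths are in m, angles in rad, forces in N, time in s.
With the tool pointing down it reaches from about 0.25 to 0.725 m from the base axis. Payload 4 kg.
Tool frame: the origin (TCP) lies midway between the tips of the shut fingers; the grasp point (between the pads) lies 19 mm behind it (bot.grip_point_offset is the distance from the TCP to the grasp point, in m); z points along the fingers, y is the line along which they close (so a half turn about z gives the same grasp; the last joint's range is limited). The gripper opens to 85 mm and grips with 20 to 120 N. Pads are 22 mm wide; open, the fingers measure 114 mm over their backs; the gripper's body (76 mm by 85 mm) begins 54 mm behind the grasp point. The pads swing forward as they close: fully open they stand 13 mm farther back than shut.
Start: joints at [-1.344, 0.241, 0.005, 1.335, 0, 1.571], TCP at [0.112, -0.487, 0.231] pointing down, gripper open.
Joint ranges: [-2.72, 2.72], [-1.05, 1.87], [-1.09, 1.28], [-1.99, 2.15], [-1.42, 1.44], [-3.14, 3.14]. Speed limits (rad/s): [2.79, 2.79, 3.14, 3.14, 3.14, 3.14].

### API

Orientations are given as a unit quaternion [x, y, z, w].
In Python, from workcell import bot gives the robot as it stands.
- The arm moves only by the tool step_arm, never from a script. Its argument "targets" is text: rows parted by semicolons, each of 7 numbers parted by spaces: the opening, from -1 (shut) to 1 (fully open), so that 0 is half open, then the shift along the world's x, y, z normalised to -1 to 1, where 1 is 0.5 m, then the turn, a rotation vector about the world's x, y, z normalised to -1 to 1, where 1 is pi/4 rad. In form: gripper x y z wx wy wz; .... A call has 1 to 10 rows; each row is the pose to reach, as a shift and turn from the pose commanded when the call began; what a row does not reach only later rows make up. A row lasts 1/12 s, in which the tool goes at most 41.7 mm and 7.16 degrees, less where a joint would pass 70% of its speed; a pose out of reach is approached as far as the arm can. A call with a number of a shift or a turn outside -1 to 1 is refused whole. A call with a gripper value outside its range is refused whole. The fingers move at their own pace and stop on an object; the grip force is fixed at half the most. Time passes only in rows, so rows that repeat a pose let the fingers close. It gives the time, the measured TCP pose, the force, the opening and the grip force at its end, in the units of the state.
- bot.get_obs(): the state, without advancing time (a new reading comes with each control period).
- bot.camera(name): name is "scene" or "top"; returns the picture (480x640x3 uint8, red, green, blue); there is no depth.
- bot.camera_info(name): a dict with "vertical_fov" (degrees; the focal length in pixels is half the picture's height over the tangent of half this angle, whatever the lens; pixels are square), "cx", "cy" (the principal point, pixels), "pose" (4x4, takes a point from camera to world coordinates). Camera axes: x right, y up, looking along -z (the intrinsics and any distortion apply to the point x, -y, -z); pixel columns grow to the right and rows downward; lengths in m; the calibration is good to about 2 mm. A picture is of the moment at which its call begins. camera_info takes no time and is no camera call.
- bot.job_done(): hands the job in; it is judged then, once.
The state is a dict: "clock": time; "joint_pos": joint angles; "joint_vel": joint speeds; "tau": joint torques, N m; "eef_pos": TCP position; "tool_rot": TCP orientation; "ft_force": force on the tool from outside, world axes, zero at the start; "ft_torque": the same for the moment, N m; "grip_width": finger opening in m; "grasp_force": force on a finger pad.
Only numpy, scipy, OpenCV 4.12 (cv2) and the standard library are available. Lean on these libraries where they do the work, as an engineer would, in place of code of your own. Each camera call takes 0.05 s, during which the arm holds its last target. There are 200 camera calls.

### The job

The big round cell in the tester has been measured: push or hook it sideways out of its two spring clips onto the run-out tray, then roll it along the tray until it lies wholly between the two strips of tape, and leave it there at rest. Do not let it run over the far strip, do not pinch it between the fingers or press on it hard, keep it down on the tray rather than lifting it, and leave the things on the bench around the tester where they are.

Things in the scene. Friction and masses are not known exactly. Their poses are not given: they have to be found in the camera images.
- cell: The battery cell: a lilac cylinder 33 mm in diameter and 140 mm long, black band near one end, 200 to 390 g. The origin is its middle, on its axis; its own x axis runs along the cylinder. It starts lying level in the two clips of the tester, resting on a ledge at the height of the tray.
- cell_plus (a point): Centre of the cell's end face on the side of the black band (70 mm from its middle).
- cell_minus (a point): Centre of the cell's other end face (70 mm from its middle).
- tester: The cell tester, fixed to the bench. Origin on the bench top right below the middle of the clipped cell; x along the clipped cell, y out of the clip mouths and along the run-out tray, z up. A ledge (x -40 to 40, y -12 to 21 mm) under the cell is level with the tray, 14 mm above the bench: the cell's axis is 30.5 mm above the bench in the clips and on the tray alike.
- clip_near (a point): Centre of the C-clip at tester x = -50 mm, on the clipped cell's axis. Sprung steel, 10 mm wide, from 12 to 49 mm above the bench, open towards +y, on a 14 mm wide post behind it. 45 mm to the outside a black probe holder 55 mm high carries a probe tip 3.5 mm off the cell's end.
- clip_far (a point): The like clip at x = +50 mm. 90 mm of the cell is bare between the clips, above, before and behind. A push of 8 to 22 N along +y opens both: they resist for some 12 mm, then let go; the cell is clear 25 mm out. Pushed at 3 cm/s it stays near the fingers, at 12 cm/s it shoots 10 cm ahead. Pushed at one narrow point, one clip lets go first and the cell slews.
- instrument (a point): Middle of the top front edge of the grey instrument box behind the cell, 90 mm from the cell's axis and 71 mm above the bench; the box is 210 mm wide along x and reaches to y = -240 mm. Between box and cell the middle is free down to 10 mm above the bench.
- tray_end (a point): Middle of the far end of the tray's rubber surface, at y = 295 mm, 14 mm above the bench. The flat tray begins at y = 21 mm, is 160 mm wide between side lips that stand 6 mm over it, with a like lip at this end. The cell rolls on it with a little drag: let go at 0.1 m/s it stops within about 1 cm.
- bay: The pick-up bay: two strips of light tape straight across the tray, each 6 mm wide, 64 mm clear between them (their middles 35 mm either side of the origin). The origin is on the tray's surface in the middle of the bay; axes as the tester's, so the near strip is at y = -35 mm and the far strip at y = +35 mm. The bay lies 165 to 225 mm along y from the clipped cell.
- jar: Bystander: clear jar with a black cap, 54 mm in diameter, 65 mm high, standing on the bench beyond the tester; origin under its middle.
- tape_roll: Bystander: flat roll of amber tape, 90 mm outside, 24 mm high, lying on the bench beyond the tester; origin under its middle.
- screwdriver: Bystander: screwdriver lying on the bench on the robot's side of the tester, roughly parallel to the tray; its x axis runs from handle to tip.
Things that resemble listed ones, but are neither listed nor needed, are in the scene too. Of the things that look like the cell, the largest one is meant.

How it is judged:
By the outcome, as a careful person would: the job done as asked, in the order asked, and still so for the second after the job is handed in, with the robot touching nothing.
It also fails if it takes over 40 s, if anything falls off the work surface, if the arm or the gripper's body presses on something with over 40 N, if the wrist force passes 120 N, or if a joint passes its speed limit or range.

## Working session

There is one attempt and no reset: what is moved stays moved. The work goes in short steps, Python scripts to look and compute and a tool call to move; the robot and the scene stay as the last step left them, time stands still between calls to the robot, and variables do not carry over. Pictures are saved under pics/ and viewed, at most 10 in all, crops included, and the job is handed in when it is done.

Besides the shell and the picture viewer there is one more tool, called after ">>>" as name(argument=value, ...), one argument or row to a line, values as JSON. step_arm: Moves the arm, as the interface text tells. Scaled input: -1 to 1 covers 0.5 m each way for a shift and pi/4 rad each way for a turn. Its arguments: {"type":"object","properties":{"targets":{"type":"string"}},"required":["targets"]}

```bash
mkdir -p pics
python3 - <<'E'
from workcell import bot
import cv2
for n in("scene","top"):
    cv2.imwrite(f"pics/{n}0.png",bot.camera(n)[:,:,::-1]); print(n,bot.camera_info(n))
o=bot.get_obs(); print(o["clock"],o["eef_pos"],o["tool_rot"],o["grip_width"])
E
```

```text
scene {'vertical_fov': 52.60751242847483, 'cx': 312.5286936524479, 'cy': 245.06900817280484, 'pose': array([[-0.8473472 , -0.45525947,  0.27338898,  0.86551906],
       [ 0.53097997, -0.73404318,  0.42336849,  0.2911317 ],
       [ 0.0079368 ,  0.50390418,  0.86372309,  0.81606153],
       [ 0.        ,  0.        ,  0.        ,  1.        ]])}
top {'vertical_fov': 54.610002530026556, 'cx': 322.5434847926008, 'cy': 247.9180045882221, 'pose': array([[ 7.74189054e-04,  9.98118846e-01, -6.13039104e-02,
         5.46961113e-01],
       [-9.99999646e-01,  7.52532610e-04, -3.76351192e-04,
        -7.65789357e-02],
       [-3.29510026e-04,  6.13041801e-02,  9.98119076e-01,
         9.76390872e-01],
       [ 0.00000000e+00,  0.00000000e+00,  0.00000000e+00,
         1.00000000e+00]])}
0.1 [ 0.11229469 -0.48664528  0.2304935 ] [ 9.93577074e-01  1.13153448e-01 -1.18186208e-04 -9.38605065e-04] 0.08540861675627598
```

View pics/scene0.png

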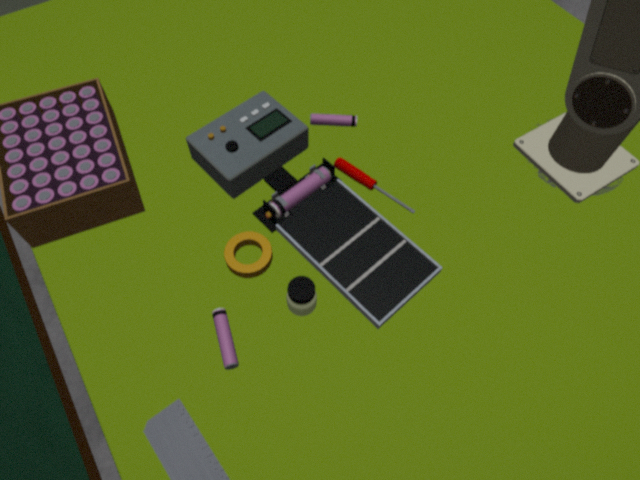

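View pics/top0.png

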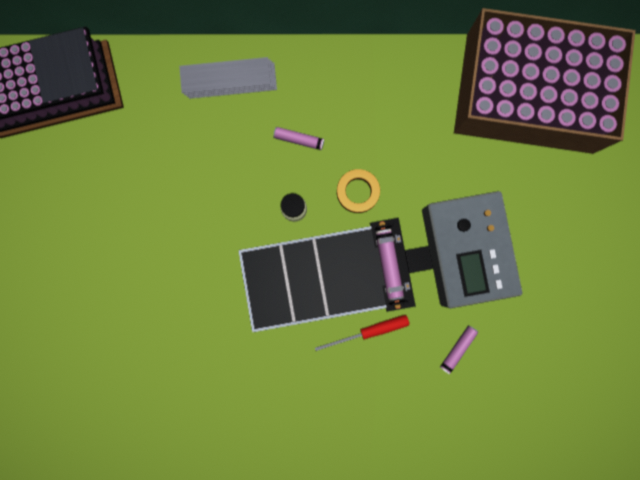

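The top view shows three lilac cylinders: (390,266) in the tester's clips, and loose ones at (298,138) and (459,349). The one in the clips is thickest and sits in the tester, so I take it as the cell and confirm it in an enlarged crop.

Run:
```python
import cv2
a=cv2.imread("pics/top0.png")[205:345,235:435]
a=cv2.convertScaleAbs(cv2.resize(a,None,fx=4,fy=4,interpolation=cv2.INTER_CUBIC),alpha=1.5,beta=10)
cv2.imwrite("pics/c0.png",a)
```

```text
(no output)
```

View pics/c0.png

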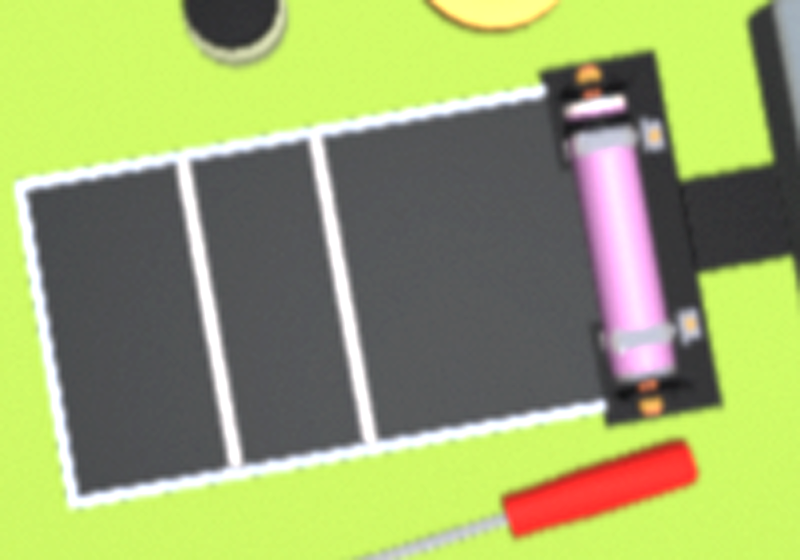

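The crop confirms it: a cylinder in both clips, with the band at the upper end (596,115). The near strip runs (318,135)-(370,443), the far strip (184,160)-(235,465), and the tray's far corners are at (20,185) and (75,503).

```bash
cat > h.py <<'E'
import numpy as np
from workcell import bot
def pt(u,v,z,cam="top"):
    i=bot.camera_info(cam); f=240/np.tan(np.radians(i["vertical_fov"])/2); T=i["pose"]
    d=T[:3,:3]@np.array([(u-i["cx"])/f,-(v-i["cy"])/f,-1]); o=T[:3,3]
    return o+d*(z-o[2])/d[2]
def crop(u,v,z): return pt(235+u/4-.375,205+v/4-.375,z)
E
python3 - <<'E'
from h import *
np.set_printoptions(precision=4,suppress=True)
P=dict(ns1=(318,138,.014),ns2=(370,440,.014),fs1=(184,163,.014),fs2=(234,463,.014),e1=(24,186,.02),e2=(76,499,.02),n1=(545,91,.02),n2=(605,403,.02),
 cp=(595,99,.0305),cm=(645,375,.0305),clipf=(605,138,.049),clipn=(641,336,.049),cl=(600,240,.034),cr=(655,230,.034),pole1=(589,76,.0305),pole2=(652,406,.0305))
W={k:crop(*v)[:2] for k,v in P.items()}
for k in W: print(k,W[k])
n=lambda a,b:np.linalg.norm(W[a]-W[b])
print("strip len",n('ns1','ns2'),n('fs1','fs2'),"celllen",n('cp','cm'),"width",n('e1','e2'),"clips",n('clipf','clipn'))
for a,b in (('ns1','ns2'),('fs1','fs2'),('e1','e2'),('cp','cm'),('clipf','clipn'),('pole1','pole2'),('n1','e1'),('n2','e2')):
    d=W[b]-W[a]; print(a,b,np.degrees(np.arctan2(d[1],d[0])), (W[a]+W[b])/2)
# instrument top edge in top image
print(pt(424,207,.071),pt(443,306,.071))
E
```

```text
ns1 [ 0.6244 -0.0587]
ns2 [ 0.4687 -0.0857]
fs1 [0.6113 0.0108]
fs2 [ 0.4569 -0.0159]
e1 [0.599  0.0926]
e2 [0.4392 0.0642]
n1 [ 0.6483 -0.1761]
n2 [ 0.4881 -0.2059]
cp [ 0.6431 -0.2005]
cm [ 0.5028 -0.2248]
clipf [ 0.6216 -0.2029]
clipn [ 0.523  -0.2201]
cl [ 0.571  -0.2021]
cr [ 0.5761 -0.23  ]
pole1 [ 0.6549 -0.1975]
pole2 [ 0.4872 -0.2282]
strip len 0.15800232089339045 0.15668719783110358 celllen 0.142393184027712 width 0.1622815870486129 clips 0.10016206158259508
ns1 ns2 -170.1532885200402 [ 0.5465 -0.0722]
fs1 fs2 -170.205751490564 [ 0.5341 -0.0026]
e1 e2 -169.93468862579425 [0.5191 0.0784]
cp cm -170.1770321944288 [ 0.573  -0.2126]
clipf clipn -170.1458812738536 [ 0.5723 -0.2115]
pole1 pole2 -169.63485527634433 [ 0.5711 -0.2129]
n1 e1 100.41142196762621 [ 0.6236 -0.0418]
n2 e2 100.25962641620582 [ 0.4636 -0.0708]
[ 0.6831 -0.2752  0.071 ] [ 0.4901 -0.3095  0.071 ]
```

>>> step_arm(
  targets="-0.06 0.93 0.46 0 0 0 1;-0.06 0.93 0.46 0 0 0 1;-0.06 0.93 0.46 0 0 0 1;-0.06 0.93 0.46 0 0 0 1;-0.06 0.93 0.46 0 0 0 1;-0.06 0.93 0.46 0 0 0 1;-0.06 0.93 0.46 0 0 0 1;-0.06 0.93 0.46 0 0 0 1;-0.06 0.93 0.46 0 0 0 1;-0.06 0.93 0.46 0 0 0 1",
)

```text
clock: 0.93
eef_pos: [0.4873, -0.301, 0.2308]
tool_rot: [0.875, 0.485, -0.0, -0.0]
ft_force: [-0.3, -0.7, -0.2]
grip_width: 0.0402
grasp_force: 0.0
```

>>> step_arm(
  targets="-0.06 0.18 0.09 -0.1 0 0 0.93;-0.06 0.18 0.09 -0.1 0 0 0.93;-0.06 0.18 0.09 -0.1 0 0 0.93;-0.06 0.18 0.09 -0.1 0 0 0.93;-0.06 0.18 0.09 -0.1 0 0 0.93;-0.06 0.18 0.09 -0.2 0 0 0.93;-0.06 0.18 0.09 -0.2 0 0 0.93;-0.06 0.18 0.09 -0.2 0 0 0.93;-0.06 0.18 0.09 -0.2 0 0 0.93;-0.06 0.18 0.09 -0.2 0 0 0.93",
)

```text
clock: 1.77
eef_pos: [0.5766, -0.258, 0.1328]
tool_rot: [0.645, 0.765, 0.0, 0.001]
ft_force: [0.3, 0.1, 0.2]
grip_width: 0.0403
grasp_force: 0.0
```

Run:
```python
from h import *
import cv2
o=bot.get_obs(); print(o["eef_pos"],o["tool_rot"],o["joint_pos"])
s=bot.camera("scene")[:,:,::-1][120:270,180:380]
cv2.imwrite("pics/s1.png",cv2.convertScaleAbs(cv2.resize(s,None,fx=4,fy=4,interpolation=cv2.INTER_CUBIC),alpha=1.5,beta=10))
```

```text
[ 0.57655134 -0.25797855  0.13282154] [6.44500975e-01 7.64602898e-01 2.69110205e-04 9.10073905e-04] [-4.20739446e-01  5.53053727e-01  2.13711801e-01  1.22955640e+00
  1.49511594e-05  9.80002218e-01]
```

View pics/s1.png

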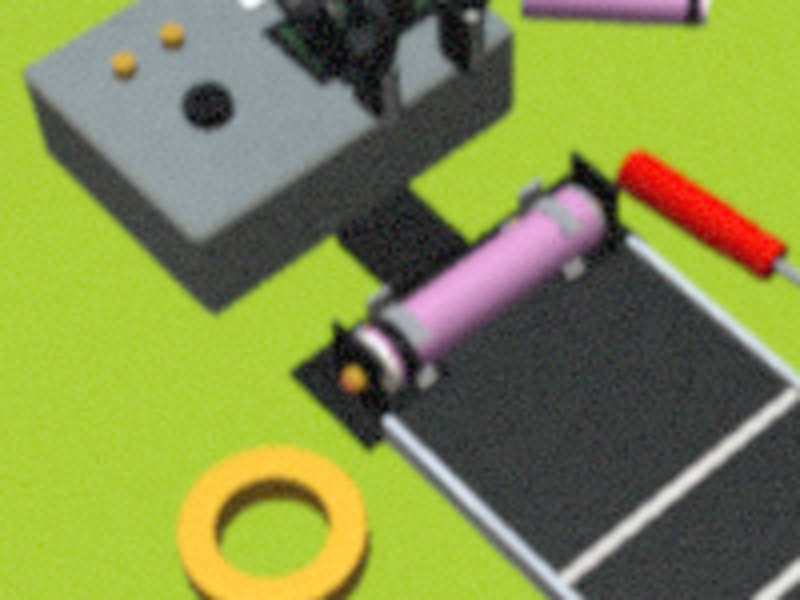

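The crop shows the gripper (tips around (385,100) and (465,50)) above the box edge, and the cell still in its clips with free space behind it. Next I lower the gripper behind the cell.

>>> step_arm(
  targets="-0.06 0.006 0.004 -0.05 0 0 0;-0.06 0.006 0.004 -0.1 0 0 0;-0.06 0.006 0.004 -0.14 0 0 0;-0.06 0.006 0.004 -0.17 0 0 0;-0.06 0.006 0.004 -0.19 0 0 0;-0.06 0.006 0.004 -0.21 0 0 0;-0.06 0.006 0.004 -0.225 0 0 0;-0.06 0.006 0.004 -0.225 0 0 0",
)

```text
clock: 2.48
eef_pos: [0.5785, -0.2554, 0.018]
tool_rot: [0.644, 0.765, -0.0, -0.001]
ft_force: [-0.4, 0.4, 0.6]
grip_width: 0.0401
grasp_force: 0.0
```

>>> step_arm(
  targets="-0.06 -0.0014 0.008 0 0 0 0;-0.06 -0.0028 0.016 0 0 0 0;-0.06 -0.0038 0.022 0 0 0 0;-0.06 -0.0045 0.026 0 0 0 0;-0.06 -0.0052 0.030 0 0 0 0;-0.06 -0.0058 0.034 0 0 0 0;-0.06 -0.0065 0.038 0 0 0 0;-0.06 -0.0072 0.042 0 0 0 0;-0.06 -0.0079 0.046 0 0 0 0;-0.06 -0.0086 0.050 0 0 0 0",
)

```text
clock: 3.32
eef_pos: [0.5762, -0.2354, 0.0206]
tool_rot: [0.645, 0.764, -0.003, 0.005]
ft_force: [-0.1, -11.4, 4.0]
grip_width: 0.0401
grasp_force: 5.5
```

>>> step_arm(
  targets="-0.06 -0.0007 0.004 0 0 0 0;-0.06 -0.0014 0.008 0 0 0 0;-0.06 -0.0021 0.012 0 0 0 0;-0.06 -0.0028 0.016 0 0 0 0;-0.06 -0.0034 0.020 0 0 0 0;-0.06 -0.0041 0.024 0 0 0 0;-0.06 -0.0048 0.028 0 0 0 0;-0.06 -0.0055 0.032 0 0 0 0;-0.06 -0.0062 0.036 0 0 0 0;-0.06 -0.0069 0.040 0 0 0 0",
)

```text
clock: 4.15
eef_pos: [0.5705, -0.2096, 0.0182]
tool_rot: [0.644, 0.765, -0.0, -0.001]
ft_force: [0.1, -0.3, 0.8]
grip_width: 0.0401
grasp_force: 0.1
```

```bash
cat >> h.py <<'E'
import cv2
def look(name):
    a=bot.camera("scene")[:,:,::-1][120:330,230:450]
    cv2.imwrite("pics/%s.png"%name,cv2.convertScaleAbs(cv2.resize(a,None,fx=2.85,fy=2.85,interpolation=cv2.INTER_CUBIC),alpha=1.5,beta=10))
E
python3 -c "from h import *;look('s2')"
```

```text
(no output)
```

View pics/s2.png

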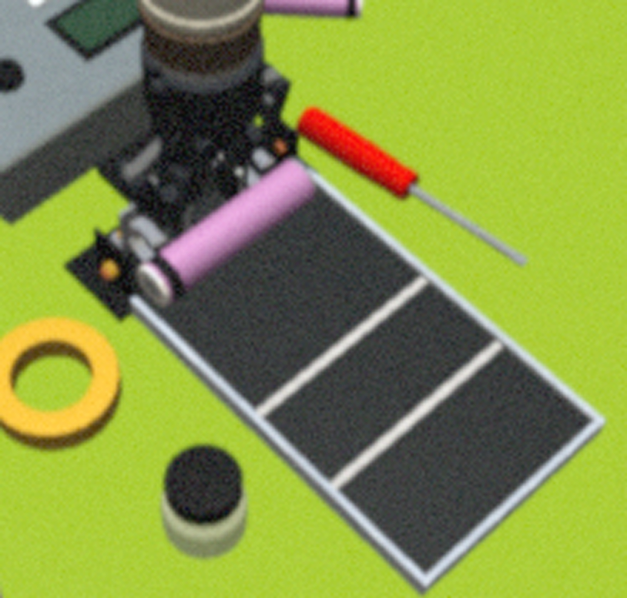

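The cell is clear of both clips and square on the tray, with ends at (155,283) and (300,180). I now roll it along slowly.

>>> step_arm(
  targets="-0.06 -0.001 0.006 0 0 0 0;-0.06 -0.002 0.012 0 0 0 0;-0.06 -0.003 0.018 0 0 0 0;-0.06 -0.004 0.024 0 0 0 0;-0.06 -0.005 0.03 0 0 0 0;-0.06 -0.006 0.036 0 0 0 0;-0.06 -0.007 0.042 0 0 0 0;-0.06 -0.008 0.048 0 0 0 0;-0.06 -0.009 0.054 0 0 0 0;-0.06 -0.01 0.06 0 0 0 0",
)

```text
clock: 5.03
eef_pos: [0.5661, -0.1802, 0.0188]
tool_rot: [0.644, 0.765, 0.0, 0.0]
ft_force: [-0.0, -0.0, -0.2]
grip_width: 0.0397
grasp_force: 0.2
```

>>> step_arm(
  targets="-0.06 -0.001 0.006 0 0 0 0;-0.06 -0.002 0.012 0 0 0 0;-0.06 -0.003 0.018 0 0 0 0;-0.06 -0.004 0.024 0 0 0 0;-0.06 -0.005 0.03 0 0 0 0;-0.06 -0.006 0.036 0 0 0 0;-0.06 -0.007 0.042 0 0 0 0;-0.06 -0.008 0.048 0 0 0 0;-0.06 -0.009 0.054 0 0 0 0;-0.06 -0.01 0.06 0 0 0 0",
)

```text
clock: 5.87
eef_pos: [0.5611, -0.1502, 0.0188]
tool_rot: [0.644, 0.765, 0.0, -0.0]
ft_force: [0.7, -0.9, 0.8]
grip_width: 0.0403
grasp_force: 0.2
```

>>> step_arm(
  targets="-0.06 -0.001 0.006 0 0 0 0;-0.06 -0.002 0.012 0 0 0 0;-0.06 -0.003 0.018 0 0 0 0;-0.06 -0.004 0.024 0 0 0 0;-0.06 -0.005 0.03 0 0 0 0;-0.06 -0.006 0.036 0 0 0 0;-0.06 -0.007 0.042 0 0 0 0;-0.06 -0.008 0.048 0 0 0 0;-0.06 -0.009 0.054 0 0 0 0;-0.06 -0.01 0.06 0 0 0 0",
)

```text
clock: 6.7
eef_pos: [0.5561, -0.1202, 0.0188]
tool_rot: [0.644, 0.765, -0.0, -0.0]
ft_force: [0.1, -1.1, 0.1]
grip_width: 0.0403
grasp_force: 0.2
```

```bash
python3 -c "from h import *;look('s3')"
```

```text
(no output)
```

View pics/s3.png

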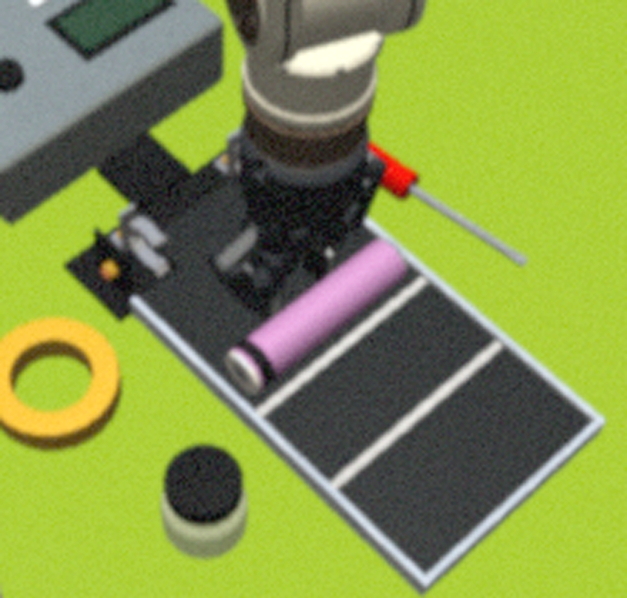

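The cell is square, with its plus end at (244,371), just short of the near strip (260,412)-(425,283). I work out how far is left.

Run:
```python
from h import *
s=lambda u,v,z: pt(230+(u+.5)/2.85-.5,120+(v+.5)/2.85-.5,z,"scene")[:2]
C=np.array([.572,-.212]);y=np.array([-.171,.985]);x=np.array([.985,.171])
for k,p in dict(plus=(244,371,.0305),near1=(262,411,.014),near2=(424,284,.014),far1=(338,486,.014),far2=(499,347,.014)).items():
    w=s(*p); print(k,w,(w-C)@x,(w-C)@y)
B=np.array([.5403,-.0374]); print("bay",(B-C)@x,(B-C)@y)
```

```text
plus [ 0.6179754  -0.08247605] 0.06743436579894832 0.11971930037584717
near1 [ 0.61885691 -0.05853093] 0.07239726906795556 0.14315450491867845
near2 [ 0.46966139 -0.0832608 ] -0.07878912898040764 0.1443080179450994
far1 [0.60687111 0.01256847] 0.07274924960596629 0.21523697884024878
far2 [ 0.45649784 -0.01532781] -0.08013868042623651 0.21347297344395127
bay -0.0013678999999999519 0.17740169999999997
```

The cell sits at y of about 0.120 and the bay middle is at about 0.178, so 57 mm remain.

>>> step_arm(
  targets="-0.06 -0.001 0.006 0 0 0 0;-0.06 -0.002 0.012 0 0 0 0;-0.06 -0.003 0.018 0 0 0 0;-0.06 -0.004 0.024 0 0 0 0;-0.06 -0.005 0.03 0 0 0 0;-0.06 -0.006 0.036 0 0 0 0;-0.06 -0.007 0.042 0 0 0 0;-0.06 -0.008 0.048 0 0 0 0;-0.06 -0.009 0.054 0 0 0 0;-0.06 -0.01 0.06 0 0 0 0",
)

```text
clock: 7.58
eef_pos: [0.5511, -0.0901, 0.0188]
tool_rot: [0.644, 0.765, 0.0, -0.0]
ft_force: [0.1, -0.6, 1.2]
grip_width: 0.0399
grasp_force: 0.2
```

>>> step_arm(
  targets="-0.06 -0.001 0.006 0 0 0 0;-0.06 -0.002 0.012 0 0 0 0;-0.06 -0.003 0.018 0 0 0 0;-0.06 -0.004 0.024 0 0 0 0;-0.06 -0.005 0.03 0 0 0 0;-0.06 -0.006 0.036 0 0 0 0;-0.06 -0.007 0.041 0 0 0 0;-0.06 -0.0077 0.045 0 0 0 0;-0.06 -0.0082 0.048 0 0 0 0;-0.06 -0.0085 0.050 0 0 0 0",
)

```text
clock: 8.42
eef_pos: [0.5468, -0.0652, 0.0188]
tool_rot: [0.644, 0.765, 0.0, -0.0]
ft_force: [-0.3, -1.3, 0.1]
grip_width: 0.0403
grasp_force: 0.3
```

```bash
python3 -c "from h import *;look('s4')"
```

```text
(no output)
```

View pics/s4.png

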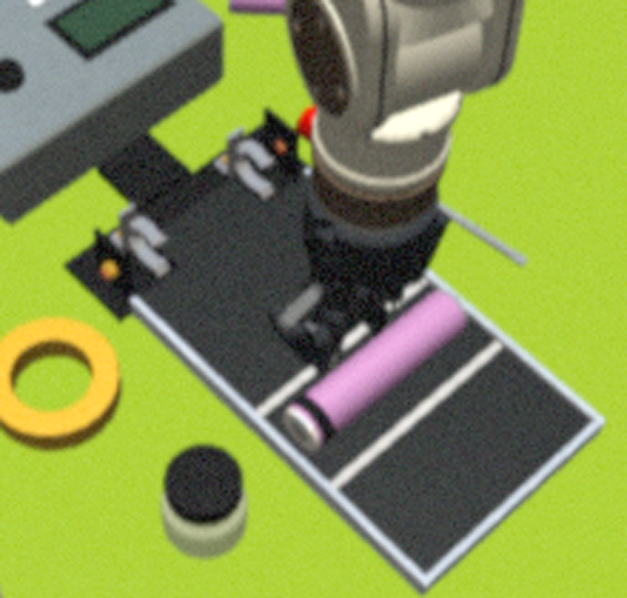

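The cell lies between the strips, with its plus end at (302,426), about 0.176 along. I back off and lift.

>>> step_arm(
  targets="-0.06 0.001 -0.006 0 0 0 0;-0.06 0.003 -0.02 0 0 0 0;-0.06 0.007 -0.04 0 0 0 0;-0.06 0.012 -0.07 0 0 0 0;-0.06 0.014 -0.08 0.04 0 0 0;-0.06 0.014 -0.08 0.1 0 0 0;-0.06 0.014 -0.08 0.17 0 0 0;-0.06 0.014 -0.08 0.24 0 0 0;-0.06 0.014 -0.08 0.3 0 0 0;-0.06 0.014 -0.08 0.3 0 0 0",
)

```text
clock: 9.3
eef_pos: [0.5582, -0.1076, 0.1764]
tool_rot: [0.644, 0.765, 0.003, 0.006]
ft_force: [1.4, -0.2, 1.2]
grip_width: 0.0402
grasp_force: 0.0
```

>>> step_arm(
  targets="-0.06 -0.05 -0.05 0 0 0 0;-0.06 -0.1 -0.1 0 0 0 0;-0.06 -0.15 -0.15 0 0 0 0;-0.06 -0.2 -0.2 0 0 0 0;-0.06 -0.25 -0.25 0 0 0 0;-0.06 -0.3 -0.3 0 0 0 0;-0.06 -0.35 -0.35 0 0 0 0;-0.06 -0.4 -0.4 0 0 0 0;-0.06 -0.4 -0.4 0 0 0 0;-0.06 -0.4 -0.4 0 0 0 0",
)

```text
clock: 10.13
eef_pos: [0.3522, -0.3073, 0.1686]
tool_rot: [0.646, 0.763, 0.0, -0.0]
ft_force: [0.2, 0.3, -0.8]
grip_width: 0.04
grasp_force: 0.0
```

Run:
```python
from h import *
cv2.imwrite("pics/t5.png",bot.camera("top")[:,:,::-1])
a=cv2.imread("pics/t5.png")[120:360,200:480]
cv2.imwrite("pics/t5c.png",cv2.convertScaleAbs(cv2.resize(a,None,fx=2.5,fy=2.5,interpolation=cv2.INTER_CUBIC),alpha=1.5,beta=10))
```

```text
(no output)
```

View pics/t5c.png

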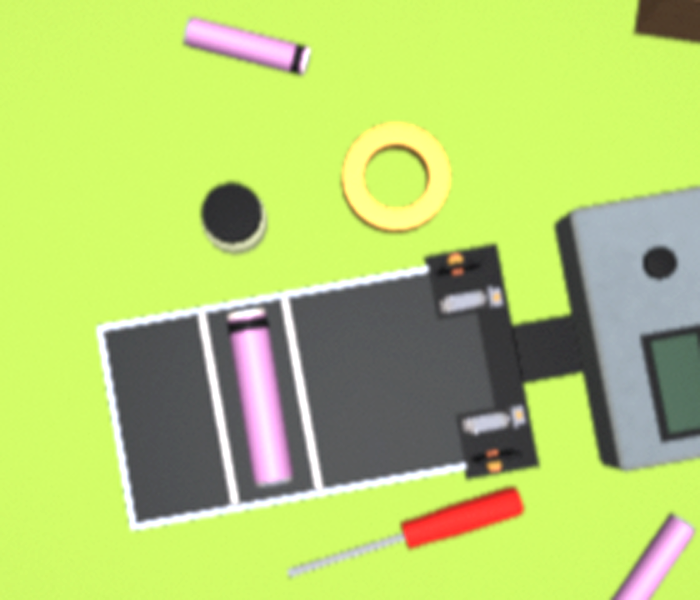

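The cell, running (247,315)-(273,480), lies centred between the far strip at (218,405) and the near strip at (303,390). The jar, tape roll and screwdriver are where they were, and the arm is clear.

```bash
python3 -c "
from workcell import bot
print(bot.job_done())"
```

```text
the job is handed in; nothing more can be done
None
```

The cell is out of its clips and at rest between the two strips of tape, about mid-bay; the bench items look unmoved in the last picture, and I handed the job in at about 10 s.

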